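# Nudge the swivel plate onto its pivot pin and dust it off

### The job

The brown swivel plate of the soldering fixture is leaning on the pivot pin: nudge it along, without lifting it off the fixture, until its hole drops over the pin and it lies flat on the grey housing. Then press the sprung cap of the air duster beside it fully down and let it spring back up, leaving the plate seated. Do not knock the lamp above the plate or shift the solder spool, the flux bottle or the iron stand.

Things in the scene. Friction and masses are not known exactly. Their poses are not given: they have to be found in the camera images.
- fixture: Fixed soldering fixture: grey housing, 250 mm (x) by 200 mm (y), flat top 60 mm above the bench, with an upright steel pivot pin on it. Origin on the bench straight below the pin; the housing reaches from x = -155 mm (front, towards the robot) to +95 mm and y = -100 to +100 mm of it. z up. The top is free in front of the plate.
- pin_foot (a point): Foot of the pivot pin, on the pin's axis at the level of the housing's top. The pin stands 14 mm above it: 18 mm diameter up to 7 mm, then a cone to 10 mm diameter at its flat tip. Axes as the fixture's.
- lamp: Fixed white frame lamp on two 12 mm posts on the housing (x 49, y -92 and +92 mm from the pin). Underside 125 mm above the housing's top, 12 mm thick, x -75 to +58 and y -100 to +100 mm, with a window from x -40 to +40 and y -85 to +85 mm over the pin. Open below at the front: a tool tilted back towards the robot by 30 to 45 degrees reaches the plate's near edge. Frame: the fixture's.
- plate: Loose brown plate, 130 x 130 x 12 mm, about 0.3 kg, 24 mm steel-rimmed hole in its centre. At the start its near edge lies on the housing and its underside beyond the hole rests on the pin's tip: it slopes up 8 degrees away from the robot, hole 25 to 50 mm short of the pin. Origin on its underside, 35 mm beyond the hole; x from near to far edge, z up through the plate. Any final turn will do.
- plate_hole (a point): Centre of the plate's hole, on the plate's underside. Axes as the plate's. Seated, it coincides with pin_foot within the 3 mm of play.
- plate_near_edge (a point): Middle of the plate's near edge (65 mm from the hole's centre), on the underside. Axes as the plate's.
- duster: Fixed aluminium air duster can, 60 mm diameter, upright in an 80 mm square dark clamp foot, standing on the bench on the left (+y) side of the fixture. Origin on the bench on its axis; z up.
- cap_top (a point): Centre of the top of the white round cap (34 mm diameter) of the duster, 181 mm above the bench when up. A short spout at its side points to the plate.
- cap (a joint): Travel of the duster's cap in m: 0 up, 0.008 fully down. It is sprung: starts to move at 2 N, fully down takes 6 N straight down, and comes back up by itself.
- spool: Bystander: loose solder spool standing on end, 70 mm diameter, 55 mm high. Origin at the centre of its underside.
- flux: Bystander: loose closed flux bottle, 50 mm diameter, 110 mm high. Origin at the centre of its underside.
- iron_stand: Bystander: loose black soldering iron stand with a yellow sponge, 130 by 80 mm, 70 mm high. Origin at the centre of its underside.
Things that resemble listed ones, but are neither listed nor needed, are in the scene too. There is more than one size of the plate; the one meant has the size given above. What is shaped like the duster but purple is not meant.

How it is judged:
On the way, in this order (a step that is already met when the one before it is completed fails the run):
1. the plate's hole is over the pin and the plate lies flat on the housing (horizontal distance between plate_hole and pin_foot below 0.006 m and z of plate_hole in the frame of pin_foot below 0.003 m and angle between plate's own z axis and vertical below 0.04 rad), for 0.2 s.
2. the duster's cap is pressed down (value of joint cap above 0.006 m), for 0.05 s.
At the end, for the whole second after the job is handed in: The plate is at rest and flat on the housing (within 3 mm and 0.04 rad) with its hole over the pin (centres within 6 mm), and the duster's cap has come back up (within 2 mm) (all of step 1 and linear speed of plate below 0.02 m/s and value of joint cap below 0.002 m); the robot touches nothing.
It fails at once if the plate is lifted off the fixture (hole more than 35 mm above the housing's top) (z of plate_hole in the frame of pin_foot above 0.035 m).
It fails at once if the lamp is knocked (more than 15 N) (contact force between any of the arm, the fingers and lamp above 15 N).
It fails at once if the spool, the flux bottle or the iron stand is shifted by more than 20 mm or tipped over (distance of any of spool, flux, iron_stand from where it was at the start of the episode above 0.02 m or angle between any of spool, flux, iron_stand's own z axis and vertical above 0.5 rad).
It also fails if it takes over 45 s, if anything falls off the work surface, if the arm or the gripper's body presses on something with over 40 N, if the wrist force passes 120 N, or if a joint passes its speed limit or range.

### The arm

A 6-joint arm with a two-finger parallel gripper is mounted at the origin on the work surface. World frame = base frame: x ahead of the robot, y to its left, z up, the work surface at z = 0. Lengths are in m, angles in rad, forces in N, time in s.
With the tool pointing down it reaches from about 0.325 to 1 m from the base axis. Payload 5.1 kg.
Tool frame: the origin (TCP) lies between the finger pads; the fingertips stand 14 mm ahead of it and the grasp point (between the pads) lies 5 mm behind it; z points along the fingers, y is the line along which they close (so a half turn about z gives the same grasp; the last joint's range is limited). The gripper opens to 85 mm and grips with 20 to 120 N. Pads are 22 mm wide; open, the fingers measure 114 mm over their backs; the gripper's body (76 mm by 85 mm) begins 54 mm behind the grasp point. The pads swing forward as they close: fully open they stand 13 mm farther back than shut.
Start: joints at [1.16, 0.124, 1.65, -0, 1.367, -0.083], TCP at [0.209, 0.615, 0.207] pointing down, gripper open.
Joint ranges: [-2.61, 2.61], [-1.02, 2.33], [0.03, 2.71], [-1.35, 4.49], [0.32, 2.68], [-2.91, 2.91]. Speed limits (rad/s): [2.57, 2.57, 3.14, 3.14, 3.14, 3.14].

### API

Orientations are given as a rotation vector (axis times angle).
In Python, from rig import manip gives the robot as it stands. The module is installed in compiled form; this text tells all that it offers.
- The arm moves only by the tool arm_command, never from a script. Its argument "commands" is a list of rows, each a list of 6 numbers: the shift along the tool's x, y, z each as a share of 0.25 m, from -1 to 1, then the turn, a rotation vector about the tool's x, y, z each as a share of pi rad, from -1 to 1. A call has 1 to 8 rows; each row is the pose to reach, as a shift and turn from the pose commanded when the call began, along the tool's axes at that moment, turning the shorter way round; what a row does not reach only later rows make up. A row lasts 1/8 s, in which the tool goes at most 62.5 mm and 10.7 degrees, less where a joint would pass 70% of its speed; a pose out of reach is approached as far as the arm can. A call with a number of a shift or a turn outside -1 to 1 is refused whole. A call with a gripper value outside its range is refused whole. "gripper" is the closure, from -1 (fully open) to 1 (shut), set as the call begins (left out, the last holds). The fingers move at their own pace and stop on an object; "squeeze" is the grip in N (left out, the last holds). Time passes only in rows, so rows that repeat a pose let the fingers close. It gives the time, the measured TCP pose, the force, the opening and the grip force at its end, in the units of the state.
- manip.read_state(): the state, without advancing time (a new reading comes with each control period).
- manip.snapshot(name): name is "scene" or "top" or "wrist"; returns a dict with "img" (400x640x3 uint8, red, green, blue), "fx", "fy", "cx", "cy" (pixels), "dist" ([k1, k2, p1, p2, k3] as OpenCV has them; the pictures are not rectified), "R" (3x3) and "t" (3): a world point X has camera coordinates R X + t. Camera axes: x right, y down, z forward; pixel columns grow to the right and rows downward; lengths in m; the calibration is good to about 2 mm. A picture is of the moment at which its call begins. There is no depth.
- manip.sign_off(): hands the job in; it is judged then, once.
Trained networks look in a picture, given as the dict that the camera call returned (one of the last four; its "shot" number tells which), for a name from the list of things; names that differ only in an ending like _2 or _b are one class to them, and where a whole thing is asked for, a point or a joint stands for the part that bears it (a point fixed in the world has none). Each returns a list of dicts, best first, with "confidence" (0 to 1); they miss things now and then, are a little off and sometimes report something else, mostly with a low value. They report only what shows in the picture. A call takes as long as a camera call. They do not tell look-alikes from the thing itself.
- manip.boxes_of(thing, picture): "position" ([x, y, z] in m, in the coordinates of the camera as it stood for that picture, good to about 4 mm: the middle of the surface that is visible of it).
The state is a dict: "time": time; "joints": joint angles; "qvel": joint speeds; "joint_torque": joint torques, N m; "eef_pos": TCP position; "ee_rot": TCP orientation; "ft_force": force on the tool from outside, world axes, zero at the start; "torque": the same for the moment, N m; "grip_width": finger opening in m; "grasp_force": force on a finger pad.
Only numpy, scipy, OpenCV 4.12 (cv2) and the standard library are available. Lean on these libraries where they do the work, as an engineer would, in place of code of your own. Each camera call takes 0.05 s, during which the arm holds its last target. There are 200 camera calls.

## Working session

There is one attempt and no reset: what is moved stays moved. The work goes in short steps, Python scripts to look and compute and a tool call to move; the robot and the scene stay as the last step left them, time stands still between calls to the robot, and variables do not carry over. Pictures are saved under pics/ and viewed, at most 10 in all, crops included, and the job is handed in when it is done.

Besides the shell and the picture viewer there is one more tool, called after "Request:" as name(argument=value, ...), one argument or row to a line, values as JSON. arm_command: Moves the arm, as the interface text tells. Shift numbers are shares of 0.25 m and turn numbers shares of pi rad, none past 1 either way. Its arguments: {"type":"object","properties":{"commands":{"type":"array","items":{"type":"array","items":{"type":"number"}}},"gripper":{"type":"number"},"squeeze":{"type":"number"}},"required":["commands"]}

```bash
mkdir -p pics; cat > h.py <<'E'
from rig import manip
import numpy as np, cv2
from scipy.spatial.transform import Rotation as Ro
def world(s,p): return s["R"].T@(np.array(p)-s["t"])
def ray(s,px,z):
    K=np.array([[s["fx"],0,s["cx"]],[0,s["fy"],s["cy"]],[0,0,1.]])
    u=cv2.undistortPoints(np.array([[px]],float),K,np.array(s["dist"],float))[0,0]
    d=s["R"].T@np.array([u[0],u[1],1]); c=-s["R"].T@s["t"]
    return c+d*(z-c[2])/d[2]
def proj(s,X):
    K=np.array([[s["fx"],0,s["cx"]],[0,s["fy"],s["cy"]],[0,0,1.]])
    return cv2.projectPoints(np.array(X,float).reshape(-1,3),cv2.Rodrigues(np.array(s["R"]))[0],np.array(s["t"],float),K,np.array(s["dist"],float))[0][:,0]
def save(s,n): cv2.imwrite(f"pics/{n}.png",cv2.cvtColor(s["img"],cv2.COLOR_RGB2BGR))
E
python3 - <<'E'
from h import *
np.set_printoptions(precision=4,suppress=True)
for n in ["scene","top"]:
    s=manip.snapshot(n); save(s,n)
    print(n,"cam",-s["R"].T@s["t"])
    for t in ["fixture","lamp","plate","plate_hole","plate_near_edge","pin_foot","duster","cap_top","spool","flux","iron_stand"]:
        try:
            for d in manip.boxes_of(t,s)[:4]: print(t,round(d["confidence"],2),world(s,d["position"]))
        except Exception as e: print(t,e)
st=manip.read_state();print(st["time"],st["eef_pos"],st["ee_rot"],st["ft_force"])
E
```

```text
scene cam [ 1.126  -0.264   0.8845]
fixture 0.89 [0.6385 0.0238 0.0591]
lamp 0.58 [0.5995 0.0337 0.1946]
plate 0.86 [0.5539 0.0446 0.0793]
plate 0.81 [0.3348 0.0629 0.0103]
plate 0.55 [0.8196 0.0285 0.0107]
plate_hole 0.91 [0.821  0.0227 0.0072]
plate_hole 0.69 [0.5529 0.0425 0.0838]
plate_hole 0.68 [0.3305 0.0641 0.0079]
plate_hole 0.56 [0.5661 0.2358 0.1047]
plate_near_edge 0.75 [0.3266 0.0665 0.0134]
plate_near_edge 0.64 [0.8158 0.0328 0.012 ]
plate_near_edge 0.56 [0.5555 0.0442 0.0834]
plate_near_edge 0.18 [0.5975 0.0307 0.1943]
pin_foot 0.66 [0.6336 0.022  0.059 ]
duster 0.7 [0.455  0.3661 0.1046]
duster 0.56 [0.5663 0.2383 0.1   ]
cap_top 0.74 [0.4472 0.371  0.1828]
cap_top 0.46 [0.5509 0.2441 0.1822]
flux 0.74 [ 0.6798 -0.1353  0.0718]
iron_stand 0.83 [0.7564 0.2446 0.0182]
top cam [0.5406 0.0407 1.1788]
fixture 0.9 [0.568  0.0376 0.0606]
lamp 0.66 [0.5624 0.0383 0.1969]
lamp 0.22 [0.7305 0.2501 0.0199]
plate 0.88 [0.8136 0.029  0.0092]
plate 0.7 [0.3502 0.0646 0.0084]
plate 0.65 [0.5844 0.0453 0.0844]
plate_hole 0.94 [0.8141 0.0242 0.0102]
plate_hole 0.9 [0.346  0.0676 0.0109]
plate_hole 0.77 [0.5803 0.046  0.0871]
plate_near_edge 0.95 [0.5784 0.0401 0.0853]
plate_near_edge 0.8 [0.8158 0.0328 0.0095]
plate_near_edge 0.63 [0.3476 0.0624 0.0124]
plate_near_edge 0.23 [0.5436 0.2338 0.1225]
pin_foot 0.98 [0.5712 0.0348 0.0614]
duster 0.83 [0.5421 0.2325 0.1246]
duster 0.61 [0.4414 0.3584 0.0998]
cap_top 0.62 [0.4373 0.3697 0.1822]
cap_top 0.59 [0.5813 0.0477 0.0852]
cap_top 0.54 [0.5461 0.2393 0.1808]
cap_top 0.5 [0.5438 0.234  0.1231]
spool 0.87 [ 0.5619 -0.1309  0.0531]
flux 0.67 [ 0.6607 -0.1228  0.0773]
flux 0.64 [0.5688 0.0328 0.0638]
iron_stand 0.84 [0.7319 0.2496 0.0217]
1.2 [0.2093 0.6154 0.2069] [-0.5126 -3.0995  0.    ] [-0.0672 -0.9976 -0.2682]
```

View pics/scene.png

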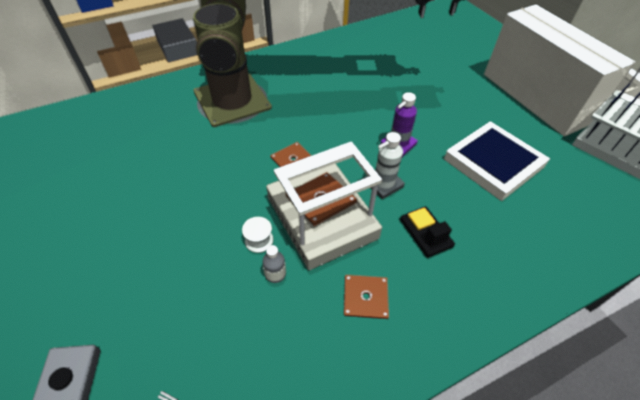

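View pics/top.png

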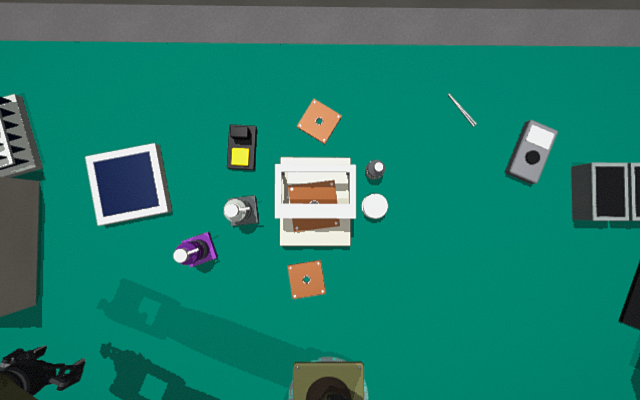

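The scene view shows the fixture at about (320,205), with its tilted brown plate under the lamp. The silver duster is at (388,165), purple decoy at (404,120). In the top view, the fixture is at (315,203), the duster cap at (235,210), the spool at (374,207) and the flux bottle at (375,170).

```bash
python3 - <<'E'
import cv2,numpy as np
a=cv2.imread("pics/top.png")[145:255,215:395]; b=cv2.imread("pics/scene.png")[130:270,250:430]
a=cv2.resize(a,None,fx=4.4,fy=4.4,interpolation=cv2.INTER_CUBIC)
cv2.imwrite("pics/a.png",a); cv2.imwrite("pics/b.png",cv2.resize(b,None,fx=4.2,fy=4.2,interpolation=cv2.INTER_CUBIC))
E
```

```text
(no output)
```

View pics/a.png

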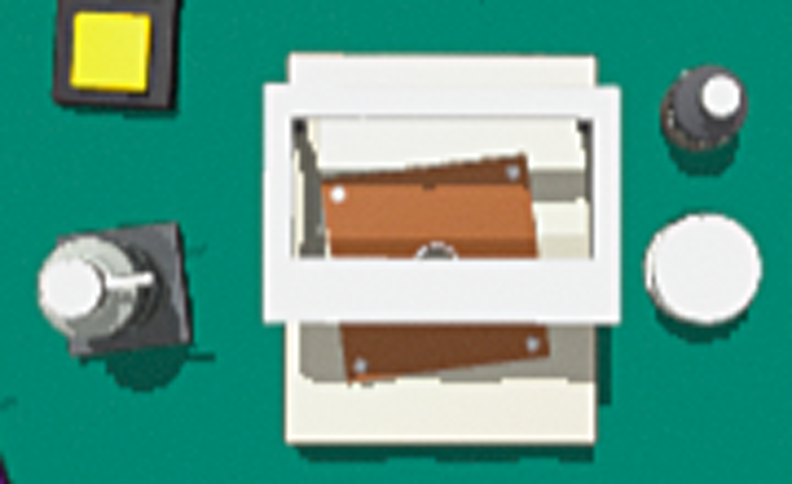

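View pics/b.png

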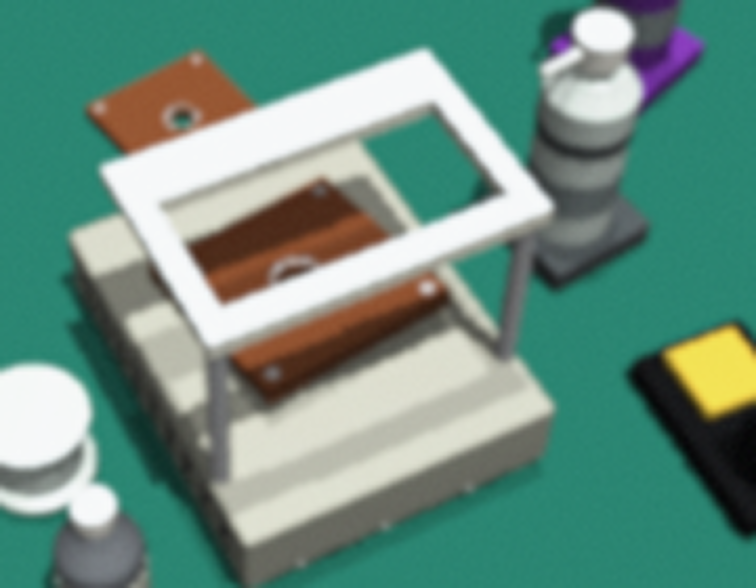

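```bash
python3 - <<'E'
from h import *
np.set_printoptions(precision=4,suppress=True)
s=manip.snapshot("top");c=manip.snapshot("scene")
f=lambda u,v:(215+(u+.5)/4.4-.5,145+(v+.5)/4.4-.5)
g=lambda u,v:(250+(u+.5)/4.2-.5,130+(v+.5)/4.2-.5)
P=lambda n,uv,z:print(n,ray(s,f(*uv),z)) 
for n,uv in dict(FL=(285,442),FR=(595,442),BR=(595,57),BL=(287,54)).items(): P(n,uv,.06)
for n,uv in dict(LFL=(264,322),LFR=(620,322),LBR=(620,86),LBL=(264,86)).items(): P(n,uv,.197)
P("nearL",(348,382),.072);P("nearR",(549,356),.072);P("farR",(525,154),.09);P("farL",(322,183),.09)
P("cap",(72,287),.181); P("holetopedge",(437,243),.083)
print("sc cap",ray(c,g(602,34),.181)); print("sc farL",ray(c,g(447,295),.09),"farR?",ray(c,g(272,400),.09))
print("sc spool",ray(c,g(35,415),.055)); P("spool",(703,268),.055); P("flux",(722,97),.11)
E
```

```text
FL [0.4491 0.1391 0.06  ]
FR [ 0.4491 -0.0589  0.06  ]
BR [ 0.6966 -0.0592  0.06  ]
BL [0.6977 0.1392 0.06  ]
LFL [0.5274 0.1392 0.197 ]
LFR [ 0.5277 -0.0609  0.197 ]
LBR [ 0.6611 -0.0611  0.197 ]
LBL [0.6603 0.14   0.197 ]
nearL [0.4879 0.0985 0.072 ]
nearR [ 0.5044 -0.0287  0.072 ]
farR [ 0.6313 -0.0125  0.09  ]
farL [0.6127 0.1143 0.09  ]
cap [0.5469 0.2501 0.181 ]
holetopedge [0.5756 0.0424 0.083 ]
sc cap [0.5488 0.2497 0.181 ]
sc farL [0.617  0.1128 0.09  ] farR? [ 0.6369 -0.012   0.09  ]
sc spool [ 0.5627 -0.1275  0.055 ]
spool [ 0.5607 -0.1293  0.055 ]
flux [ 0.6652 -0.1331  0.11  ]
```

```bash
cat >> h.py <<'E'
def plan(wps,L=0.014):
    """wps: (tip xyz, yaw deg, tilt deg) -> rows relative to current pose"""
    st=manip.read_state(); p0=np.array(st["eef_pos"]); R0=Ro.from_rotvec(st["ee_rot"])
    print("t",round(st["time"],2),"F",np.round(st["ft_force"],1),"w",round(st["grip_width"],3),p0.round(4))
    for tip,yaw,tilt in wps:
        R=Ro.from_euler("z",yaw,degrees=True)*Ro.from_euler("y",-tilt,degrees=True)*Ro.from_matrix(np.diag([-1.,1,-1]))
        z=R.as_matrix()[:,2]; p=np.array(tip)-L*z
        d=R0.inv().apply(p-p0)/.25; r=(R0.inv()*R).as_rotvec()/np.pi
        print(tip,"z",z.round(2),np.round(np.r_[d,r],3).tolist())
E
python3 - <<'E'
from h import *
plan([((.26,.43,.30),40,0),((.31,.42,.30),40,10)])
E
```

```text
t 1.3 F [0.3 0.3 0.2] w 0.085 [0.2093 0.6154 0.2069]
(0.26, 0.43, 0.3) z [ 0.  0. -1.] [-0.431, -0.637, -0.428, -0.0, -0.0, -0.327]
(0.31, 0.42, 0.3) z [ 0.13  0.11 -0.98] [-0.628, -0.618, -0.427, -0.029, -0.051, -0.326]
```

```bash
python3 - <<'E'
from h import *
plan([((.28,.46,.30),7.4,10),((.36,.40,.30),7.4,20)])
E
```

```text
t 1.3 F [0.3 0.3 0.2] w 0.085 [0.2093 0.6154 0.2069]
(0.28, 0.46, 0.3) z [ 0.17  0.02 -0.98] [-0.459, -0.502, -0.427, -0.013, -0.055, -0.145]
(0.36, 0.4, 0.3) z [ 0.34  0.04 -0.94] [-0.831, -0.63, -0.425, -0.025, -0.109, -0.144]
```

Request:
arm_command(
  commands=[
    [-0.1, -0.1, -0.25, 0, 0, 0],
    [-0.2, -0.2, -0.42, 0, 0, -0.05],
    [-0.46, -0.5, -0.427, -0.013, -0.055, -0.145],
    [-0.46, -0.5, -0.427, -0.013, -0.055, -0.145],
    [-0.83, -0.63, -0.425, -0.025, -0.109, -0.144],
    [-0.83, -0.63, -0.425, -0.025, -0.109, -0.144],
    [-0.83, -0.63, -0.425, -0.025, -0.109, -0.144],
    [-0.83, -0.63, -0.425, -0.025, -0.109, -0.144],
  ],
  gripper=0,
)

```text
time: 2.3
eef_pos: [0.3549, 0.3997, 0.3134]
ee_rot: [-0.18, 2.788, 0.031]
ft_force: [0.1, -0.1, -0.2]
grip_width: 0.0431
grasp_force: 0.0
```

```bash
python3 - <<'E'
from h import *
print(manip.read_state()["joints"])
plan([((.36,.20,.30),7.4,27),((.42,.18,.28),7.4,27)])
E
```

```text
[ 0.87451765 -0.34501482  1.93407364 -0.24292962  1.29998368 -0.78967687]
t 2.3 F [ 0.1 -0.1 -0.2] w 0.043 [0.3549 0.3997 0.3134]
(0.36, 0.2, 0.3) z [ 0.45  0.06 -0.89] [0.103, -0.795, -0.033, -0.0, -0.039, -0.0]
(0.42, 0.18, 0.28) z [ 0.45  0.06 -0.89] [-0.084, -0.905, 0.12, -0.0, -0.039, -0.0]
```

Request:
arm_command(
  commands=[
    [0.1, -0.8, -0.03, 0, -0.039, 0],
    [0.1, -0.8, -0.03, 0, -0.039, 0],
    [0.1, -0.8, -0.03, 0, -0.039, 0],
    [-0.08, -0.9, 0.12, 0, -0.039, 0],
    [-0.08, -0.9, 0.12, 0, -0.039, 0],
  ],
)

```text
time: 2.92
eef_pos: [0.4138, 0.1775, 0.2917]
ee_rot: [-0.165, 2.666, 0.038]
ft_force: [-0.0, 0.4, -0.7]
grip_width: 0.0426
grasp_force: 0.0
```

```bash
python3 - <<'E'
from h import *
plan([((.44,.03,.20),7.4,27),((.463,.031,.09),7.4,27)])
E
```

```text
t 2.92 F [-0.   0.4 -0.7] w 0.043 [0.4138 0.1775 0.2917]
(0.44, 0.03, 0.2) z [ 0.45  0.06 -0.89] [0.138, -0.598, 0.286, -0.001, -0.0, -0.002]
(0.463, 0.031, 0.09) z [ 0.45  0.06 -0.89] [0.256, -0.605, 0.719, -0.001, -0.0, -0.002]
```

Request:
arm_command(
  commands=[
    [0.14, -0.6, 0.286, 0, 0, 0],
    [0.14, -0.6, 0.286, 0, 0, 0],
    [0.14, -0.6, 0.286, 0, 0, 0],
    [0.256, -0.605, 0.719, 0, 0, 0],
    [0.256, -0.605, 0.719, 0, 0, 0],
    [0.256, -0.605, 0.719, 0, 0, 0],
  ],
)

```text
time: 3.68
eef_pos: [0.4533, 0.0348, 0.0972]
ee_rot: [-0.176, 2.677, 0.044]
ft_force: [-0.4, -0.6, 0.5]
grip_width: 0.0429
grasp_force: 0.0
```

```bash
python3 - <<'E'
from h import *
s=manip.snapshot("wrist");print("wristcam",-s["R"].T@s["t"]);t=manip.snapshot("scene");u=manip.snapshot("top")
a=s["img"];b=cv2.resize(u["img"][165:265,265:365],(400,400),interpolation=cv2.INTER_CUBIC)
c=cv2.resize(np.hstack([a,b]),(800,308)); cv2.imwrite("pics/w1.png",c[:,:,::-1])
plan([((.463,.031,.07),7.4,27),((.463,.031,.06),7.4,27)])
E
```

```text
wristcam [0.31006996 0.01632356 0.21325752]
t 3.83 F [ 0.1 -0.7  0.8] w 0.043 [0.458  0.0339 0.1056]
(0.463, 0.031, 0.07) z [ 0.45  0.06 -0.89] [0.049, -0.014, 0.079, -0.0, 0.001, 0.001]
(0.463, 0.031, 0.06) z [ 0.45  0.06 -0.89] [0.067, -0.014, 0.115, -0.0, 0.001, 0.001]
```

View pics/w1.png

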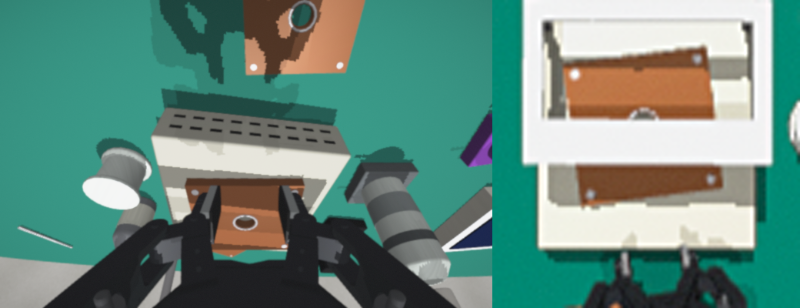

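The left half (wrist view) shows the spread fingers in line with the plate, hole at about (245,222). The right half (top view) shows the fingertips at (625,255) and (685,250), just before the near edge and centred on it.

Request:
arm_command(
  commands=[
    [0.049, -0.014, 0.079, 0, 0.001, 0.001],
    [0.049, -0.014, 0.079, 0, 0.001, 0.001],
    [0.058, -0.014, 0.097, 0, 0.001, 0.001],
    [0.058, -0.014, 0.097, 0, 0.001, 0.001],
  ],
)

```text
time: 4.32
eef_pos: [0.4557, 0.0294, 0.0759]
ee_rot: [-0.169, 2.668, 0.041]
ft_force: [-1.0, -0.9, -0.9]
grip_width: 0.0425
grasp_force: 0.0
```

```bash
python3 - <<'E'
from h import *
plan([((.463,.031,.062),7.4,27),((.463,.031,.057),7.4,27)])
E
```

```text
t 4.33 F [-1.  -0.9 -0.9] w 0.042 [0.4557 0.0294 0.0759]
(0.463, 0.031, 0.062) z [ 0.45  0.06 -0.89] [-0.001, 0.003, 0.007, -0.0, -0.001, -0.001]
(0.463, 0.031, 0.057) z [ 0.45  0.06 -0.89] [0.008, 0.003, 0.025, -0.0, -0.001, -0.001]
```

Request:
arm_command(
  commands=[
    [0.004, 0.003, 0.016, 0, 0, 0],
    [0.008, 0.003, 0.025, 0, 0, 0],
    [0.008, 0.003, 0.025, 0, 0, 0],
  ],
)

```text
time: 4.7
eef_pos: [0.4558, 0.0302, 0.0679]
ee_rot: [-0.169, 2.67, 0.041]
ft_force: [0.7, -0.5, -1.5]
grip_width: 0.0424
grasp_force: 0.0
```

```bash
python3 - <<'E'
from h import *
s=manip.snapshot("scene"); cv2.imwrite("pics/s2.png",cv2.resize(s["img"][160:240,260:380],None,fx=6,fy=6,interpolation=cv2.INTER_CUBIC)[:,:,::-1])
plan([((.463,.031,.054),7.4,27),((.48,.033,.057),7.4,27)])
E
```

```text
t 4.75 F [-0.1  0.  -0. ] w 0.043 [0.456  0.0301 0.0681]
(0.463, 0.031, 0.054) z [ 0.45  0.06 -0.89] [0.0, -0.0, 0.007, -0.0, -0.001, -0.001]
(0.48, 0.033, 0.057) z [ 0.45  0.06 -0.89] [-0.066, -0.001, 0.027, -0.0, -0.001, -0.001]
```

Request:
arm_command(
  commands=[
    [0.003, 0, 0.007, 0, 0, 0],
    [0.005, 0, 0.011, 0, 0, 0],
    [0.005, 0, 0.011, 0, 0, 0],
  ],
)

```text
time: 5.12
eef_pos: [0.4561, 0.0301, 0.0651]
ee_rot: [-0.169, 2.67, 0.041]
ft_force: [0.1, -0.3, -0.5]
grip_width: 0.0429
grasp_force: 0.0
```

```bash
python3 - <<'E'
from h import *
s=manip.snapshot("scene"); u=manip.snapshot("top")
a=cv2.resize(s["img"][150:250,250:370],(480,400),interpolation=cv2.INTER_CUBIC)
b=cv2.resize(u["img"][180:260,280:344],(320,400),interpolation=cv2.INTER_CUBIC)
cv2.imwrite("pics/s3.png",np.hstack([a,b])[:,:,::-1])
plan([((.463,.031,.049),7.4,27),((.48,.033,.055),7.4,27)])
E
```

```text
t 5.22 F [ 0.7 -0.7  0.5] w 0.043 [0.4562 0.0301 0.0653]
(0.463, 0.031, 0.049) z [ 0.45  0.06 -0.89] [0.005, -0.0, 0.015, -0.0, -0.001, -0.001]
(0.48, 0.033, 0.055) z [ 0.45  0.06 -0.89] [-0.067, -0.001, 0.024, -0.0, -0.001, -0.001]
```

View pics/s3.png

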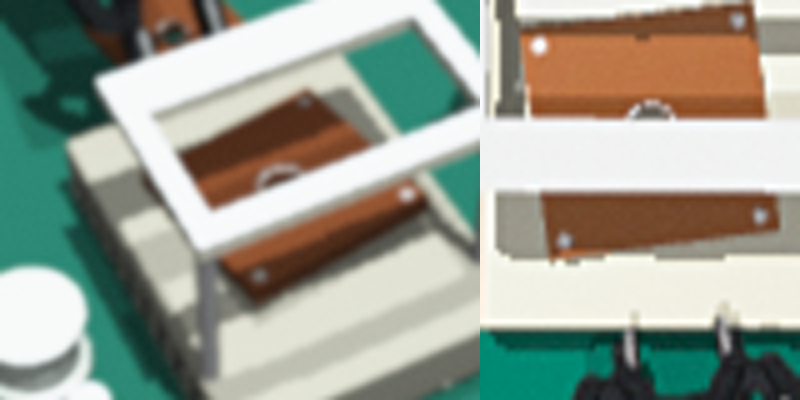

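Left: the plate still leans and the tips are hidden behind the lamp. Right: the tips are at (632,315) and (722,305), barely past the housing's front edge (row 328), so I'll raise, go forward, then descend.

```bash
python3 - <<'E'
from h import *
plan([((.461,.031,.073),7.4,27),((.478,.033,.073),7.4,27),((.478,.033,.067),7.4,27),((.478,.033,.063),7.4,27),((.478,.033,.060),7.4,27)],L=.006)
E
```

```text
t 5.22 F [ 0.7 -0.7  0.5] w 0.043 [0.4562 0.0301 0.0653]
(0.461, 0.031, 0.073) z [ 0.45  0.06 -0.89] [-0.031, 0.001, -0.043, -0.0, -0.001, -0.001]
(0.478, 0.033, 0.073) z [ 0.45  0.06 -0.89] [-0.092, 0.0, -0.012, -0.0, -0.001, -0.001]
(0.478, 0.033, 0.067) z [ 0.45  0.06 -0.89] [-0.082, 0.0, 0.01, -0.0, -0.001, -0.001]
(0.478, 0.033, 0.063) z [ 0.45  0.06 -0.89] [-0.074, 0.0, 0.024, -0.0, -0.001, -0.001]
(0.478, 0.033, 0.06) z [ 0.45  0.06 -0.89] [-0.069, 0.0, 0.035, -0.0, -0.001, -0.001]
```

Request:
arm_command(
  commands=[
    [-0.031, 0, -0.043, 0, 0, 0],
    [-0.031, 0, -0.043, 0, 0, 0],
    [-0.092, 0, -0.012, 0, 0, 0],
    [-0.092, 0, -0.012, 0, 0, 0],
    [-0.082, 0, 0.01, 0, 0, 0],
    [-0.074, 0, 0.024, 0, 0, 0],
    [-0.074, 0, 0.024, 0, 0, 0],
  ],
)

```text
time: 6.1
eef_pos: [0.4744, 0.0326, 0.0673]
ee_rot: [-0.169, 2.671, 0.041]
ft_force: [0.6, -0.4, 0.0]
grip_width: 0.0427
grasp_force: 0.0
```

Request:
arm_command(
  commands=[
    [0.004, 0, 0.007, 0, 0, 0],
    [0.007, 0, 0.014, 0, 0, 0],
    [0.007, 0, 0.014, 0, 0, 0],
  ],
)

```text
time: 6.48
eef_pos: [0.4752, 0.0326, 0.0642]
ee_rot: [-0.169, 2.67, 0.041]
ft_force: [0.5, 0.1, -0.4]
grip_width: 0.0429
grasp_force: 0.0
```

Request:
arm_command(
  commands=[
    [0.004, 0, 0.007, 0, 0, 0],
    [0.005, 0, 0.011, 0, 0, 0],
    [0.005, 0, 0.011, 0, 0, 0],
  ],
)

```text
time: 6.85
eef_pos: [0.4753, 0.0326, 0.0612]
ee_rot: [-0.169, 2.67, 0.041]
ft_force: [-0.4, 0.8, 0.0]
grip_width: 0.0426
grasp_force: 0.0
```

Request:
arm_command(
  commands=[
    [0.004, 0, 0.007, 0, 0, 0],
    [0.005, 0, 0.011, 0, 0, 0],
    [0.005, 0, 0.011, 0, 0, 0],
  ],
)

```text
time: 7.22
eef_pos: [0.4754, 0.0326, 0.0581]
ee_rot: [-0.169, 2.67, 0.041]
ft_force: [0.3, -0.2, -0.0]
grip_width: 0.0423
grasp_force: 0.0
```

```bash
python3 - <<'E'
from h import *
u=manip.snapshot("top")
b=cv2.resize(u["img"][190:255,280:360],(800,600),interpolation=cv2.INTER_CUBIC)
cv2.imwrite("pics/s4.png",b[:,:,::-1]); st=manip.read_state(); print(st["ft_force"],st["eef_pos"],st["joint_torque"])
R=Ro.from_rotvec(st["ee_rot"]).as_matrix()
for L in [-.01,0,.014]:
  for y in [-.0213,.0213]: print(L,y,(proj(u,np.array(st["eef_pos"])+R@[0,y,L])[0]-[280,190])*[10,9.23])
E
```

```text
[-0.13570265  0.16207952  0.12043477] [0.47546638 0.03260168 0.05822434] [ 5.18914567e-04 -1.39862627e+01 -3.42584610e+01  2.94392025e-01
 -1.29591342e+00 -4.55662930e-04]
-0.01 -0.0213 [451.29304412 428.83306975]
-0.01 0.0213 [300.10902525 446.51550969]
0 -0.0213 [448.4446726  412.39236019]
0 0.0213 [298.48728983 429.91684218]
0.014 -0.0213 [444.53382842 389.81914526]
0.014 0.0213 [296.26061836 407.12713796]
```

View pics/s4.png

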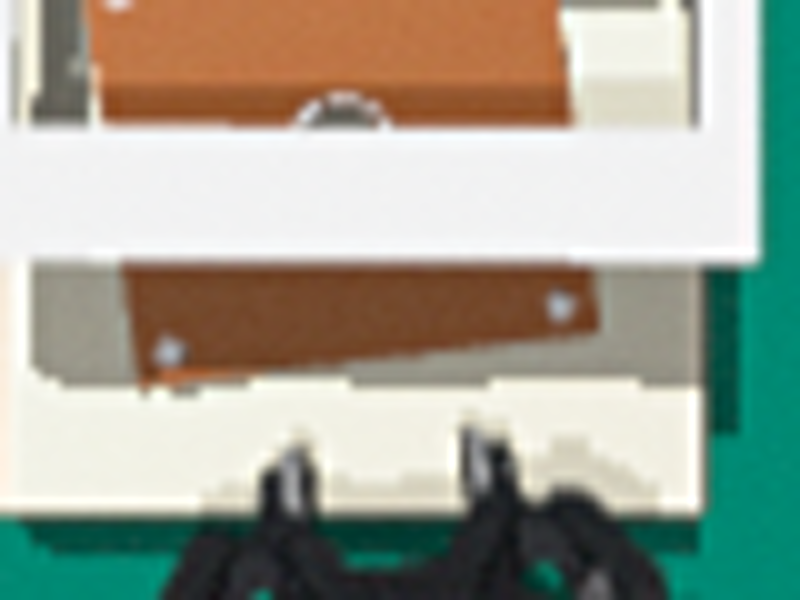

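The top view shows the tips at about (295,440) and (480,430), over the housing and short of the near edge (140,385)–(600,330). They sit further back along the tool than I assumed, so I'll keep creeping down.

Request:
arm_command(
  commands=[
    [0.004, 0, 0.007, 0, 0, 0],
    [0.005, 0, 0.011, 0, 0, 0],
    [0.005, 0, 0.011, 0, 0, 0],
  ],
)

```text
time: 7.65
eef_pos: [0.4755, 0.0326, 0.0551]
ee_rot: [-0.169, 2.67, 0.041]
ft_force: [-0.4, -0.1, 0.3]
grip_width: 0.0426
grasp_force: 0.0
```

Request:
arm_command(
  commands=[
    [0.004, 0, 0.007, 0, 0, 0],
    [0.005, 0, 0.011, 0, 0, 0],
    [0.005, 0, 0.011, 0, 0, 0],
  ],
)

```text
time: 8.02
eef_pos: [0.4757, 0.0327, 0.0521]
ee_rot: [-0.169, 2.67, 0.041]
ft_force: [-0.9, -0.4, 0.9]
grip_width: 0.0426
grasp_force: 0.0
```

Request:
arm_command(
  commands=[
    [0.004, 0, 0.007, 0, 0, 0],
    [0.005, 0, 0.011, 0, 0, 0],
    [0.005, 0, 0.011, 0, 0, 0],
  ],
)

```text
time: 8.4
eef_pos: [0.4758, 0.0327, 0.0491]
ee_rot: [-0.169, 2.67, 0.041]
ft_force: [-0.6, 0.7, -1.0]
grip_width: 0.0424
grasp_force: 0.0
```

```bash
python3 - <<'E'
from h import *
s=manip.snapshot("wrist")
cv2.imwrite("pics/s5.png",cv2.resize(s["img"][190:390,140:500],(800,444),interpolation=cv2.INTER_CUBIC)[:,:,::-1]); st=manip.read_state(); print(st["ft_force"],st["eef_pos"])
R=Ro.from_rotvec(st["ee_rot"]).as_matrix()
for L in [-.02,-.01,0,.014]:
  for y in [-.0213,.0213]: print(L,y,(proj(s,np.array(st["eef_pos"])+R@[0,y,L])[0]-[140,190])*2.222)
E
```

```text
[ 0.45408005  0.46690643 -0.05310187] [0.47585059 0.03266321 0.04919702]
-0.02 -0.0213 [326.51400254 128.5270837 ]
-0.02 0.0213 [485.28636031 128.52493075]
-0.01 -0.0213 [330.96713604 111.87125821]
-0.01 0.0213 [481.13680275 111.87015208]
0 -0.0213 [334.96665794  96.92332468]
0 0.0213 [477.41002456  96.92320902]
0.014 -0.0213 [339.92609171  78.40250221]
0.014 0.0213 [472.78890438  78.40364448]
```

View pics/s5.png

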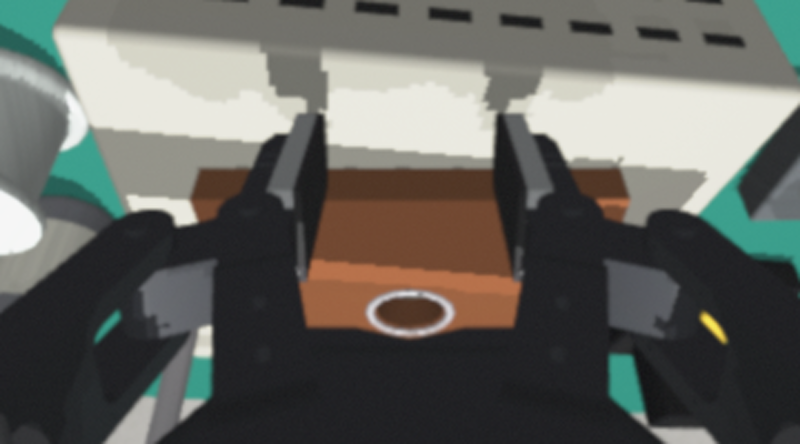

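The wrist view shows the fingertips' back corners at (320,113) and (500,113), with their shadows meeting them, so they are just above the housing. The plate's near edge lies ahead at row 170.

```bash
python3 - <<'E'
from h import *
s=manip.snapshot("wrist"); st=manip.read_state()
R=Ro.from_rotvec(st["ee_rot"]).as_matrix();p=np.array(st["eef_pos"])
for x in [-.011,0,.011]:
  for L in [-.02,-.01,0,.01]:
    X=p+R@[x,.0213,L]; print(x,L,X.round(4),((proj(s,X)[0]-[140,190])*2.222).round(0))
print(R.round(2)); print(manip.read_state()["time"])
plan([((.489,.0345,.049),7.4,27),((.5,.036,.049),7.4,27),((.51,.037,.049),7.4,27),((.54,.0355,.049),7.4,27)],L=0)
E
```

```text
-0.011 -0.02 [0.474  0.0539 0.0721] [484. 164.]
-0.011 -0.01 [0.4785 0.0544 0.0632] [480. 146.]
-0.011 0 [0.483  0.055  0.0542] [476. 130.]
-0.011 0.01 [0.4874 0.0556 0.0453] [473. 115.]
0 -0.02 [0.4643 0.0526 0.0671] [485. 128.]
0 -0.01 [0.4687 0.0532 0.0582] [481. 112.]
0 0 [0.4732 0.0538 0.0493] [477.  97.]
0 0.01 [0.4777 0.0543 0.0403] [474.  83.]
0.011 -0.02 [0.4545 0.0514 0.0622] [487.  91.]
0.011 -0.01 [0.459  0.052  0.0532] [483.  76.]
0.011 0 [0.4635 0.0525 0.0443] [479.  63.]
0.011 0.01 [0.4679 0.0531 0.0354] [475.  51.]
[[-0.89 -0.13  0.45]
 [-0.11  0.99  0.06]
 [-0.45  0.   -0.89]]
8.5
t 8.5 F [ 0.2 -0.2  0.5] w 0.043 [0.4759 0.0326 0.0493]
(0.489, 0.0345, 0.049) z [ 0.45  0.06 -0.89] [-0.047, 0.001, 0.025, -0.0, -0.001, -0.001]
(0.5, 0.036, 0.049) z [ 0.45  0.06 -0.89] [-0.086, 0.001, 0.045, -0.0, -0.001, -0.001]
(0.51, 0.037, 0.049) z [ 0.45  0.06 -0.89] [-0.122, 0.0, 0.063, -0.0, -0.001, -0.001]
(0.54, 0.0355, 0.049) z [ 0.45  0.06 -0.89] [-0.228, -0.021, 0.116, -0.0, -0.001, -0.001]
```

Request:
arm_command(
  commands=[
    [0.004, 0, 0.007, 0, 0, 0],
    [0.007, 0, 0.014, 0, 0, 0],
  ],
)

```text
time: 8.75
eef_pos: [0.4759, 0.0326, 0.0452]
ee_rot: [-0.169, 2.669, 0.041]
ft_force: [-0.2, 1.0, 0.5]
grip_width: 0.0427
grasp_force: 0.0
```

Request:
arm_command(
  commands=[
    [0.004, 0, 0.007, 0, 0, 0],
    [0.007, 0, 0.014, 0, 0, 0],
  ],
)

```text
time: 9.0
eef_pos: [0.4758, 0.0327, 0.0412]
ee_rot: [-0.169, 2.669, 0.041]
ft_force: [-0.2, -0.9, 0.5]
grip_width: 0.043
grasp_force: 0.0
```

Request:
arm_command(
  commands=[
    [0.004, 0, 0.007, 0, 0, 0],
    [0.007, 0, 0.014, 0, 0, 0],
  ],
)

```text
time: 9.25
eef_pos: [0.4764, 0.0327, 0.0393]
ee_rot: [-0.17, 2.67, 0.041]
ft_force: [-27.4, -2.2, 33.1]
grip_width: 0.0427
grasp_force: 16.5
```

Request:
arm_command(
  commands=[
    [-0.008, 0, -0.014, 0, 0, 0],
    [-0.008, 0, -0.014, 0, 0, 0],
  ],
)

```text
time: 9.5
eef_pos: [0.4764, 0.0327, 0.0419]
ee_rot: [-0.169, 2.668, 0.04]
ft_force: [-0.4, -0.6, 0.1]
grip_width: 0.0425
grasp_force: 0.0
```

```bash
python3 - <<'E'
from h import *
p=manip.read_state()["eef_pos"]
plan([((p[0]+.01,p[1]+.0013,p[2]),7.4,27),((p[0]+.02,p[1]+.0026,p[2]),7.4,27),((p[0]+.03,p[1]+.0035,p[2]),7.4,27)],L=0)
E
```

```text
t 9.5 F [-0.4 -0.6  0.1] w 0.043 [0.4764 0.0327 0.0419]
(np.float64(0.4864453055118516), np.float64(0.03396107102887137), np.float64(0.04192104393809718)) z [ 0.45  0.06 -0.89] [-0.036, 0.0, 0.018, -0.0, -0.001, -0.001]
(np.float64(0.4964453055118516), np.float64(0.03526107102887137), np.float64(0.04192104393809718)) z [ 0.45  0.06 -0.89] [-0.072, 0.0, 0.036, -0.0, -0.001, -0.001]
(np.float64(0.5064453055118516), np.float64(0.036161071028871374), np.float64(0.04192104393809718)) z [ 0.45  0.06 -0.89] [-0.108, -0.001, 0.055, -0.0, -0.001, -0.001]
```

Request:
arm_command(
  commands=[
    [-0.036, 0, 0.018, 0, 0, 0],
    [-0.072, 0, 0.036, 0, 0, 0],
    [-0.072, 0, 0.036, 0, 0, 0],
  ],
)

```text
time: 9.88
eef_pos: [0.4969, 0.0353, 0.0416]
ee_rot: [-0.169, 2.67, 0.041]
ft_force: [0.5, -1.0, 0.4]
grip_width: 0.0428
grasp_force: 0.0
```

```bash
cat > m.py <<'E'
from h import *
def corners(name="top"):
    u=manip.snapshot(name); im=cv2.cvtColor(u["img"],cv2.COLOR_RGB2HSV)
    m=cv2.inRange(im,(3,100,40),(18,255,255)); m[:,:280]=0;m[:,352:]=0;m[:160]=0;m[247:]=0
    ys,xs=np.nonzero(m); out={}
    # near edge: lowest brown pixel per column
    c=[(x,ys[xs==x].max()) for x in np.unique(xs)]; f=[(x,ys[xs==x].min()) for x in np.unique(xs)]
    return u,c,f
u,c,f=corners()
N=np.array([ray(u,(x,y+.5),.072) for x,y in c]); F=np.array([ray(u,(x,y-.5),.085) for x,y in f])
k=(N[:,0]<.6)
print("near mid x",np.median(N[:,0]).round(4),"slope",np.polyfit(N[k,1],N[k,0],1).round(3),"y",N[:,1].min().round(3),N[:,1].max().round(3),"far x",np.median(F[:,0]).round(4))
ft=manip.read_state(); print(ft["ft_force"].round(1) if hasattr(ft["ft_force"],"round") else ft["ft_force"], ft["eef_pos"])
E
python3 m.py
```

```text
near mid x 0.4989 slope [0.105 0.498] y -0.028 0.115 far x 0.6207
[-0.7 -0.1 -1. ] [0.49636158 0.03533344 0.04133671]
```

Request:
arm_command(
  commands=[
    [-0.018, 0, 0.009, 0, 0, 0],
    [-0.036, 0, 0.018, 0, 0, 0],
    [-0.036, 0, 0.018, 0, 0, 0],
  ],
)

```text
time: 10.3
eef_pos: [0.5065, 0.0365, 0.0418]
ee_rot: [-0.169, 2.669, 0.041]
ft_force: [0.5, -0.6, -0.3]
grip_width: 0.0429
grasp_force: 0.0
```

```bash
python3 m.py
```

```text
near mid x 0.5072 slope [0.106 0.507] y -0.028 0.115 far x 0.6304
[ 0.3 -0.5  0.2] [0.50648947 0.03648053 0.04189018]
```

Request:
arm_command(
  commands=[
    [-0.018, -0.005, 0.009, 0, 0, 0],
    [-0.035, -0.01, 0.018, 0, 0, 0],
    [-0.053, -0.015, 0.027, 0, 0, 0],
    [-0.07, -0.02, 0.036, 0, 0, 0],
    [-0.07, -0.02, 0.036, 0, 0, 0],
  ],
)

```text
time: 10.98
eef_pos: [0.5271, 0.0338, 0.0419]
ee_rot: [-0.168, 2.668, 0.04]
ft_force: [0.4, -0.3, -0.2]
grip_width: 0.0423
grasp_force: 0.0
```

```bash
python3 m.py
```

```text
near mid x 0.5658 slope [-0.295  0.568] y -0.025 0.112 far x 0.6512
[ 0.3 -0.9 -0.9] [0.52685928 0.03383138 0.04179355]
```

```bash
cat > d.py <<'E'
from h import *
for n in ["top","scene"]:
    s=manip.snapshot(n)
    for d in manip.boxes_of("plate_hole",s):
        w=world(s,d["position"])
        if .5<w[0]<.7 and -.05<w[1]<.15: print(n,"hole",round(d["confidence"],2),w.round(4),proj(s,w)[0].round(1))
    im=cv2.resize(s["img"][150:255,260:380],(800,600) if n=="x" else (400,350),interpolation=cv2.INTER_CUBIC)
    a=im if n=="top" else np.hstack([a,im])
cv2.imwrite("pics/d.png",a[:,:,::-1])
E
python3 d.py
```

```text
top hole 0.89 [0.6078 0.0453 0.0879] [312.9 188.1]
scene hole 0.71 [0.6197 0.0425 0.0924] [331.4 210.5]
```

View pics/d.png

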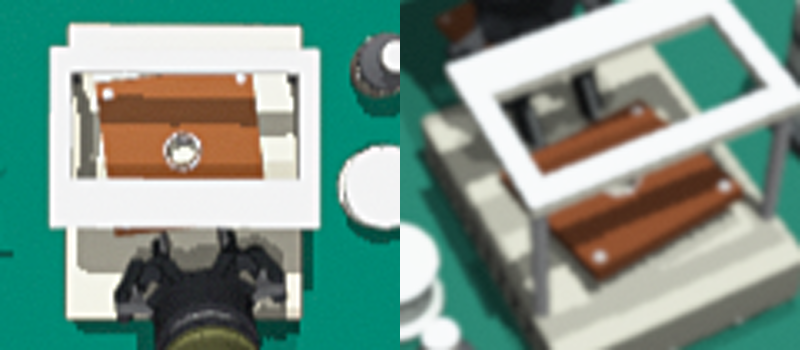

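The left half shows the hole ring fully visible in the lamp window at (182,151), i.e. top pixel ≈ (314.6,195.3), with the fingers behind the near edge. The right half shows the plate still tilted.

```bash
cat > hole.py <<'E'
from h import *
s=manip.snapshot("top"); hsv=cv2.cvtColor(s["img"],cv2.COLOR_RGB2HSV)
m=cv2.inRange(hsv,(3,90,30),(18,255,255))
roi=np.zeros_like(m); roi[185:204,303:326]=1; k=(m==0)&(roi>0)
n,l,stt,c=cv2.connectedComponentsWithStats(k.astype(np.uint8))
for i in range(1,n):
    if stt[i,4]>15: print("hole px",c[i].round(1),stt[i].tolist(),"at z.072",ray(s,c[i],.072).round(4),"z.083",ray(s,c[i],.083).round(4))
print("pin tip px",proj(s,[.603,.040,.074]),"far corners z.09",end=" ")
st=manip.read_state();print("t",st["time"],np.round(st["ft_force"],1),np.round(st["eef_pos"],4))
ys,xs=np.nonzero(m[165:204,285:345])
f=np.array([ray(s,(x+285,165+ys[xs==x].min()-.5),.085) for x in np.unique(xs)])
print("far edge fit",np.polyfit(f[3:-3,1],f[3:-3,0],1).round(4),"at y=.04",np.polyval(np.polyfit(f[3:-3,1],f[3:-3,0],1),.04).round(4))
E
python3 hole.py
```

```text
hole px [314.1 195. ] [309, 190, 11, 11, 106] at z.072 [0.5896 0.0419 0.072 ] z.083 [0.5891 0.0419 0.083 ]
pin tip px [[314.8341301  190.12961688]] far corners z.09 t 11.275 [ 0.1  0.1 -0.2] [0.5263 0.034  0.0416]
far edge fit [-0.0236  0.6517] at y=.04 0.6507
```

Request:
arm_command(
  commands=[
    [-0.014, -0.004, 0.007, 0, 0, 0],
    [-0.028, -0.008, 0.014, 0, 0, 0],
    [-0.028, -0.008, 0.014, 0, 0, 0],
  ],
)

```text
time: 11.65
eef_pos: [0.5349, 0.0329, 0.0419]
ee_rot: [-0.168, 2.668, 0.04]
ft_force: [0.3, 0.5, -0.1]
grip_width: 0.0429
grasp_force: 0.0
```

```bash
python3 hole.py
```

```text
hole px [315.  190.6] [310, 185, 11, 12, 107] at z.072 [0.6019 0.0396 0.072 ] z.083 [0.6013 0.0396 0.083 ]
pin tip px [[314.8341301  190.12961688]] far corners z.09 t 11.7 [-0.8  0.8  0.2] [0.5347 0.0329 0.0418]
far edge fit [-0.0213  0.6544] at y=.04 0.6535
```

Request:
arm_command(
  commands=[
    [0.1, 0, -0.05, 0, 0, 0],
    [0.15, 0, -0.075, 0, 0, 0],
    [0.15, 0, -0.075, 0, 0, 0],
  ],
)

```text
time: 12.08
eef_pos: [0.4921, 0.0277, 0.0412]
ee_rot: [-0.168, 2.669, 0.04]
ft_force: [0.5, -0.4, 0.3]
grip_width: 0.0426
grasp_force: 0.0
```

```bash
sed -i 's/roi\[185:204/roi[180:200/' hole.py; python3 hole.py; python3 - <<'E'
from h import *
s=manip.snapshot("scene"); hsv=cv2.cvtColor(s["img"],cv2.COLOR_RGB2HSV)
m=cv2.inRange(hsv,(3,90,30),(18,255,255)); m[:165]=0;m[240:]=0;m[:,:265]=0;m[:,380:]=0
ys,xs=np.nonzero(m); i=ys.argmax(); j=xs.argmax()
print("obs bottom",xs[i],ys[i],"right",xs[j],ys[j])
for t in [0,3,10.5]:
  for yaw in [0,4,7.4]:
    R=Ro.from_euler("z",yaw,degrees=True)*Ro.from_euler("y",-t,degrees=True)
    h=np.array([.603,.04,.06+.065*np.sin(np.radians(t))])
    print(t,yaw,[proj(s,h+R.apply([.065,q,z])).round(1).tolist()[0] for q in(-.065,.065) for z in (0,.012)])
d=cv2.resize(s["img"][150:255,260:380],(800,700),interpolation=cv2.INTER_CUBIC)[50:650]
cv2.imwrite("pics/e.png",d[:,:,::-1])
E
```

```text
hole px [314.9 190.5] [310, 185, 11, 12, 108] at z.072 [0.6021 0.0397 0.072 ] z.083 [0.6014 0.0397 0.083 ]
pin tip px [[314.8341301  190.12961688]] far corners z.09 t 12.125 [-0.5 -0.2  0.2] [0.4929 0.0276 0.0417]
far edge fit [-0.0213  0.6544] at y=.04 0.6535
obs bottom 318 239 right 363 217
0 0 [[315.5, 244.0], [315.5, 241.2], [363.0, 223.3], [363.5, 220.5]]
0 4 [[318.1, 244.6], [318.1, 241.9], [363.5, 221.2], [364.0, 218.4]]
0 7.4 [[320.4, 245.0], [320.4, 242.3], [363.9, 219.5], [364.3, 216.6]]
3 0 [[315.4, 242.4], [315.3, 239.4], [363.3, 221.7], [363.6, 218.6]]
3 4 [[318.1, 243.0], [318.0, 240.0], [363.8, 219.6], [364.1, 216.5]]
3 7.4 [[320.4, 243.5], [320.3, 240.5], [364.1, 217.8], [364.4, 214.7]]
10.5 0 [[315.3, 238.1], [314.9, 234.6], [363.7, 217.3], [363.7, 213.7]]
10.5 4 [[317.9, 238.8], [317.5, 235.3], [364.2, 215.2], [364.2, 211.7]]
10.5 7.4 [[320.2, 239.2], [319.8, 235.7], [364.5, 213.4], [364.4, 209.9]]
```

```bash
python3 - <<'E'
from h import *
s=manip.snapshot("scene"); hsv=cv2.cvtColor(s["img"],cv2.COLOR_RGB2HSV)
m=cv2.inRange(hsv,(3,90,30),(18,255,255)); m[:165]=0;m[255:]=0;m[:,:265]=0;m[:,380:]=0
ys,xs=np.nonzero(m); 
for y in range(ys.max()-3,ys.max()+1): print(y,xs[ys==y].min(),xs[ys==y].max())
for x in range(xs.max()-2,xs.max()+1): print("col",x,ys[xs==x].min(),ys[xs==x].max())
u=manip.snapshot("top"); h2=cv2.cvtColor(u["img"],cv2.COLOR_RGB2HSV)
m=cv2.inRange(h2,(3,90,30),(18,255,255)); 
for r in (178,186,194): 
    q=np.nonzero(m[r,283:347])[0]+283; print("top row",r,q.min(),q.max(),ray(u,(q.min()-.5,r),.072).round(4),ray(u,(q.max()+.5,r),.072).round(4))
plan([((.42,.02,.10),7.4,27),((.40,.03,.28),7.4,10)],L=0)
E
```

```text
239 317 326
240 318 325
241 319 323
242 320 321
col 361 214 219
col 362 215 219
col 363 217 217
top row 178 291 336 [0.6369 0.1081 0.072 ] [ 0.6373 -0.0206  0.072 ]
top row 186 292 337 [0.6145 0.1052 0.072 ] [ 0.6149 -0.0234  0.072 ]
top row 194 293 338 [0.5921 0.1023 0.072 ] [ 0.5924 -0.0262  0.072 ]
t 12.28 F [ 0.6 -0.7  0.1] w 0.043 [0.4934 0.0277 0.0419]
(0.42, 0.02, 0.1) z [ 0.45  0.06 -0.89] [0.158, 0.006, -0.341, -0.0, -0.001, -0.001]
(0.4, 0.03, 0.28) z [ 0.17  0.02 -0.98] [-0.1, 0.056, -1.017, -0.0, 0.094, -0.001]
```

View pics/e.png

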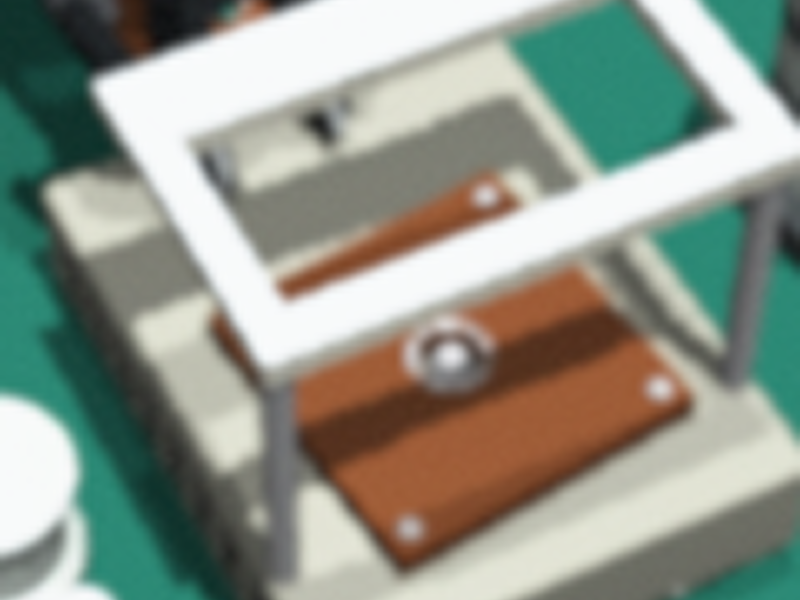

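The plate lies flat (far corners match the flat prediction) with the pin tip visible in the hole at (450,352). Next is the withdrawal, then the duster.

Request:
arm_command(
  commands=[
    [0.158, 0, -0.341, 0, 0, 0],
    [0.158, 0, -0.341, 0, 0, 0],
    [-0.1, 0.05, -0.9, 0, 0.05, 0],
    [-0.1, 0.05, -1.0, 0, 0.094, 0],
    [-0.1, 0.05, -1.0, 0, 0.094, 0],
    [-0.1, 0.05, -1.0, 0, 0.094, 0],
  ],
  gripper=1,
)

```text
time: 13.02
eef_pos: [0.4043, 0.0288, 0.2823]
ee_rot: [-0.188, 2.953, 0.015]
ft_force: [0.5, 0.1, -0.4]
grip_width: 0.0001
grasp_force: 0.0
```

```bash
python3 - <<'E'
from h import *
plan([((.44,.18,.30),7.4,0),((.50,.22,.30),7.4,0),((.548,.25,.26),7.4,0)],L=0)
E
```

```text
t 13.03 F [ 0.5  0.1 -0.4] w 0.0 [0.4043 0.0288 0.2823]
(0.44, 0.18, 0.3) z [ 0.  0. -1.] [-0.228, 0.582, -0.031, -0.001, 0.058, -0.001]
(0.5, 0.22, 0.3) z [ 0.  0. -1.] [-0.482, 0.71, 0.016, -0.001, 0.058, -0.001]
(0.548, 0.25, 0.26) z [ 0.  0. -1.] [-0.655, 0.805, 0.21, -0.001, 0.058, -0.001]
```

Request:
arm_command(
  commands=[
    [-0.228, 0.58, -0.031, 0, 0.058, 0],
    [-0.228, 0.58, -0.031, 0, 0.058, 0],
    [-0.48, 0.71, 0.016, 0, 0.058, 0],
    [-0.48, 0.71, 0.016, 0, 0.058, 0],
    [-0.655, 0.805, 0.21, 0, 0.058, 0],
    [-0.655, 0.805, 0.21, 0, 0.058, 0],
    [-0.655, 0.805, 0.21, 0, 0.058, 0],
  ],
)

```text
time: 13.9
eef_pos: [0.5446, 0.2496, 0.2505]
ee_rot: [0.198, -3.122, 0.002]
ft_force: [-0.6, 0.4, 1.4]
grip_width: 0.0
grasp_force: 0.0
```

```bash
python3 - <<'E'
from h import *
plan([((.548,.25,.20),7.4,0),((.548,.25,.17),7.4,0)],L=0)
E
```

```text
t 13.9 F [-0.6  0.4  1.4] w 0.0 [0.5446 0.2496 0.2505]
(0.548, 0.25, 0.2) z [ 0.  0. -1.] [-0.017, -0.0, 0.202, -0.0, -0.004, -0.001]
(0.548, 0.25, 0.17) z [ 0.  0. -1.] [-0.018, -0.0, 0.322, -0.0, -0.004, -0.001]
```

Request:
arm_command(
  commands=[
    [-0.012, 0, 0.1, 0, -0.004, 0],
    [-0.012, 0, 0.202, 0, -0.004, 0],
    [-0.012, 0, 0.202, 0, -0.004, 0],
  ],
)

```text
time: 14.28
eef_pos: [0.5461, 0.2492, 0.2012]
ee_rot: [-0.197, 3.134, -0.0]
ft_force: [0.4, 0.1, 0.6]
grip_width: -0.0001
grasp_force: 0.0
```

```bash
python3 - <<'E'
from h import *
plan([((.548,.25,.19),7.4,0)],L=0)
s=manip.snapshot("scene");st=manip.read_state();R=Ro.from_rotvec(st["ee_rot"]).as_matrix()
print([proj(s,np.array(st["eef_pos"])+R@[0,0,L])[0].round(1) for L in(-.03,0,.014)],proj(s,[.548,.25,.181]).round(1))
im=s["img"][115:150,370:420]; g=im.max(2); print(np.array([[g[r,c] for c in range(10,36,2)] for r in range(0,35,2)]))
E
```

```text
t 14.28 F [0.4 0.1 0.6] w -0.0 [0.5461 0.2492 0.2012]
(0.548, 0.25, 0.19) z [ 0.  0. -1.] [-0.008, 0.002, 0.045, -0.0, 0.0, -0.001]
[array([395.8, 121.1]), array([393.9, 130.7]), array([393., 135.])] [[392.9 137.5]]
[[136 138 138 137 137 128  55  18  18  46  73  82 125]
 [138 138 138 137 139 123  46  15  22  63  86  80  94]
 [137 140 139 140 136 110  32  16  30  74  81  79  75]
 [138 137 139 138 139 113  41  19  38  82  79  87  80]
 [139 137 139 139 137 132  79  30  49  87  83  90  84]
 [138 139 139 138 139 133  76  52  67  78  71  80  82]
 [139 139 138 138 138 131  70  54  60  66  70  77  80]
 [138 139 137 138 138 120  60  55  60  68  75  80  85]
 [137 133 131 125 126 108  72  87  78  71  77  82  88]
 [113  90  84  85 121 136 149 209 209 138  81  82  90]
 [ 79  72  71  88 139 148 197 239 247 236 135  82  88]
 [ 73  69  77 116 198 211 241 245 247 247 188  86  87]
 [ 70 127 145 122 216 244 248 247 247 243 167  86  89]
 [ 88 157 187 185 177 201 227 233 232 197 103  83  89]
 [ 99 158 226 235 181 133 149 165 166 139  91  85  89]
 [209 232 208 151 123 134 149 158 165 170 120  94 100]
 [204 170 130 132 122 130 135 143 193 227 183 144 145]
 [174 154 169 185 190 184 196 208 232 232 215 181 166]]
```

Request:
arm_command(
  commands=[
    [-0.004, 0, 0.012, 0, 0, 0],
    [-0.006, 0.002, 0.024, 0, 0, 0],
    [-0.006, 0.002, 0.024, 0, 0, 0],
  ],
)

```text
time: 14.7
eef_pos: [0.5491, 0.2509, 0.1961]
ee_rot: [-0.198, 3.132, 0.001]
ft_force: [-0.5, -0.6, 1.3]
grip_width: 0.0001
grasp_force: 0.0
```

Request:
arm_command(
  commands=[
    [0, 0, 0.012, 0, 0, 0],
    [0, 0, 0.024, 0, 0, 0],
    [0, 0, 0.024, 0, 0, 0],
  ],
)

```text
time: 15.08
eef_pos: [0.5487, 0.2507, 0.1891]
ee_rot: [-0.198, 3.134, 0.0]
ft_force: [-0.9, 0.5, -0.6]
grip_width: 0.0
grasp_force: 0.0
```

Request:
arm_command(
  commands=[
    [0, 0, 0.012, 0, 0, 0],
    [0, 0, 0.024, 0, 0, 0],
    [0, 0, 0.024, 0, 0, 0],
  ],
)

```text
time: 15.45
eef_pos: [0.5488, 0.2507, 0.1832]
ee_rot: [-0.198, 3.133, 0.0]
ft_force: [-0.9, 0.2, 0.3]
grip_width: 0.0002
grasp_force: 0.0
```

Request:
arm_command(
  commands=[
    [0, 0, 0.012, 0, 0, 0],
    [0, 0, 0.024, 0, 0, 0],
    [0, 0, 0.024, 0, 0, 0],
  ],
)

```text
time: 15.82
eef_pos: [0.5488, 0.2507, 0.1772]
ee_rot: [-0.198, 3.133, 0.001]
ft_force: [0.8, 0.0, -0.8]
grip_width: 0.0001
grasp_force: 0.0
```

Request:
arm_command(
  commands=[
    [0, 0, 0.012, 0, 0, 0],
    [0, 0, 0.024, 0, 0, 0],
    [0, 0, 0.024, 0, 0, 0],
  ],
)

```text
time: 16.2
eef_pos: [0.5488, 0.2507, 0.1712]
ee_rot: [-0.198, 3.133, 0.0]
ft_force: [0.0, -0.1, -0.6]
grip_width: -0.0002
grasp_force: 0.0
```

Request:
arm_command(
  commands=[
    [0, 0, 0.012, 0, 0, 0],
    [0, 0, 0.016, 0, 0, 0],
    [0, 0, 0.016, 0, 0, 0],
  ],
)

```text
time: 16.58
eef_pos: [0.549, 0.2508, 0.1676]
ee_rot: [-0.198, 3.133, 0.001]
ft_force: [0.7, -1.1, 0.3]
grip_width: -0.0003
grasp_force: 0.0
```

Request:
arm_command(
  commands=[
    [0, 0, 0.01, 0, 0, 0],
    [0, 0, 0.016, 0, 0, 0],
    [0, 0, 0.016, 0, 0, 0],
  ],
)

```text
time: 16.95
eef_pos: [0.5489, 0.2508, 0.1635]
ee_rot: [-0.198, 3.133, 0.001]
ft_force: [-0.6, 0.6, -0.7]
grip_width: 0.0004
grasp_force: 0.0
```

Request:
arm_command(
  commands=[
    [0, 0, 0.01, 0, 0, 0],
    [0, 0, 0.016, 0, 0, 0],
    [0, 0, 0.016, 0, 0, 0],
  ],
)

```text
time: 17.32
eef_pos: [0.5489, 0.2508, 0.1595]
ee_rot: [-0.198, 3.133, 0.001]
ft_force: [-0.7, -0.3, 0.5]
grip_width: -0.0
grasp_force: 0.0
```

```bash
python3 - <<'E'
from h import *
for n,r0,c0 in(("scene",103,374),("top",195,215)):
    s=manip.snapshot(n); im=s["img"]; g=im.max(2).astype(int); print(n,"rows from",r0,"cols from",c0)
    for r in range(r0,r0+44,2): print(r," ".join(f"{v:3d}" for v in g[r,c0:c0+40:2]))
E
```

```text
scene rows from 103 cols from 374
103 138 138 140 139 139 139 108  36  17  21  17  20  20  16  19  21  19  19  23  19
105 139 138 138 138 139 133  73  29  32  29  21  19  17  21  18  17  18  18  19  21
107 139 139 141 138 138 131  63  44  36  32  23  18  17  22  21  18  18  17  18  22
109 139 139 139 138 138 121  65  52  30  27  22  18  19  19  19  19  17  16  22  30
111 139 139 135 133 129  83  63  54  22  21  21  18  18  16  20  17  17  17  40  41
113 140 129  91  79  85  63  67  47  17  17  17  18  15  18  14  16  17  18  45  40
115 136 106  44  71  83  71  56  44  23  15  13  17  16  18  19  17  20  22  32  30
117 139 119  63  67  71  51  50  68  56  15  15  17  17  16  18  19  20  26  28  42
119 138 137 116  66  37  35  32  53  47  15  16  18  17  19  19  18  22  27  39  74
121 138 138 138 116  59  25  24  29  33  20  16  16  16  20  17  21  42  54  74  88
123 140 139 139 139 116  58  25  22  22  23  20  17  18  18  22  34  78  92  91  89
125 138 138 139 139 138 118  71  33  26  24  21  18  24  31  32  59  85  88  86  90
127 140 139 139 138 138 139 129  91  34  27  21  19  32  6
[... 1961 characters left out ...]
  53  53  57  54  50  52  51
223  49  49  25 139 144  78 148 132  34  38  34  37  42  58  52  54  50  51  50  62
225  61  80  98 127 147  97 143 149  40  36  32  39  39  80  77  62  64  65  67  65
227 144 144 143 130 146 133 102 148  61  34  37  35  42  75  86  66  65  67  62  65
229 139 141 142 142 147 144  77 150 110  30  34  34  38  45  86  63  64  65  64  67
231 143 141 142 140 131 146  76 147 145  35  34  36  35  39  88  86  66  67  65  63
233 141 143 142 141 117 147  76 143 152  42  35  33  36  38  86  87  63  66  62  65
235 144 126 142 141 132 149 137 104 149  95  34  37  37  35  65  85  80  65  60  62
237 119 134 142 143 137 147 144  89 149 127  30  31  33  42  44  87  89  63  64  65
```

Request:
arm_command(
  commands=[
    [0, 0, 0.01, 0, 0, 0],
    [0, 0, 0.016, 0, 0, 0],
    [0, 0, 0.016, 0, 0, 0],
  ],
)

```text
time: 17.8
eef_pos: [0.5492, 0.2509, 0.156]
ee_rot: [-0.198, 3.132, 0.001]
ft_force: [-1.2, -0.6, 1.9]
grip_width: -0.0001
grasp_force: 1.1
```

Request:
arm_command(
  commands=[
    [0, 0, 0.008, 0, 0, 0],
    [0, 0, 0.008, 0, 0, 0],
  ],
)

```text
time: 18.05
eef_pos: [0.5492, 0.2509, 0.154]
ee_rot: [-0.198, 3.132, 0.001]
ft_force: [-1.2, 1.1, 3.3]
grip_width: 0.0001
grasp_force: 1.6
```

Request:
arm_command(
  commands=[
    [0, 0, 0.008, 0, 0, 0],
    [0, 0, 0.016, 0, 0, 0],
    [0, 0, 0.016, 0, 0, 0],
  ],
)

```text
time: 18.42
eef_pos: [0.5492, 0.2509, 0.15]
ee_rot: [-0.198, 3.132, 0.001]
ft_force: [-1.7, -0.3, 5.7]
grip_width: -0.0001
grasp_force: 2.6
```

Request:
arm_command(
  commands=[
    [0, 0, 0.008, 0, 0, 0],
    [0, 0, 0.008, 0, 0, 0],
  ],
)

```text
time: 18.68
eef_pos: [0.5493, 0.2509, 0.1487]
ee_rot: [-0.198, 3.132, 0.001]
ft_force: [-2.5, -0.8, 6.9]
grip_width: -0.0
grasp_force: 3.5
```

Request:
arm_command(
  commands=[
    [0, 0, 0.005, 0, 0, 0],
    [0, 0, 0.005, 0, 0, 0],
  ],
)

```text
time: 18.92
eef_pos: [0.5493, 0.2509, 0.1485]
ee_rot: [-0.198, 3.132, 0.001]
ft_force: [-5.4, -2.1, 10.8]
grip_width: -0.0004
grasp_force: 5.7
```

Hard stop reached: the measured height stalled and the force rose to 10.8 N, so the cap is fully down. Releasing.

Request:
arm_command(
  commands=[
    [0, 0, -0.1, 0, 0, 0],
    [0, 0, -0.25, 0, 0, 0],
    [0, 0, -0.4, 0, 0, 0],
    [0, 0, -0.4, 0, 0, 0],
    [0, 0, -0.4, 0, 0, 0],
  ],
)

```text
time: 19.55
eef_pos: [0.5483, 0.2505, 0.2448]
ee_rot: [-0.198, 3.134, 0.0]
ft_force: [0.3, 0.1, -0.7]
grip_width: 0.0
grasp_force: 0.0
```

```bash
python3 hole.py; python3 - <<'E'
from h import *
s=manip.snapshot("scene"); hsv=cv2.cvtColor(s["img"],cv2.COLOR_RGB2HSV)
m=cv2.inRange(hsv,(3,90,30),(18,255,255)); m[:165]=0;m[255:]=0;m[:,:265]=0;m[:,380:]=0
ys,xs=np.nonzero(m); i=ys.argmax(); j=xs.argmax(); print("corners",xs[i],ys[i],xs[j],ys[j])
g=s["img"].max(2); b=np.argwhere(g[126:146,382:402]>225); print("cap rows",b[:,0].min()+126,b[:,0].max()+126)
E
```

```text
hole px [314.9 190.5] [310, 185, 11, 12, 108] at z.072 [0.6021 0.0397 0.072 ] z.083 [0.6014 0.0397 0.083 ]
pin tip px [[314.8341301  190.12961688]] far corners z.09 t 19.6 [ 1.2  0.4 -0.3] [0.548  0.2505 0.2441]
far edge fit [-0.0213  0.6544] at y=.04 0.6535
corners 320 242 363 217
cap rows 133 145
```

The plate hasn't moved and the cap is back up.

```bash
python3 -c "
from rig import manip; print(manip.sign_off())"
```

```text
the job is handed in; nothing more can be done
None
```

I nudged the plate until it dropped flat over the pin, then pressed the duster cap to its stop and let it spring back. The plate stayed seated, nothing else was bumped as far as the forces showed, and the job is handed in; the sign-off gave no verdict.

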